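Ready the measuring microscope: stand the specimen up, lock the eyepiece collar

ROBOT

A 6-joint arm with a two-finger parallel gripper is mounted at the origin on the work surface. World frame = base frame: x ahead of the robot, y to its left, z up, the work surface at z = 0. Lengths are in m, angles in rad, forces in N, time in s.
With the tool pointing down it reaches from about 0.3 to 0.775 m from the base axis. Payload 14.6 kg.
Tool frame: the origin (TCP) lies midway between the tips of the shut fingers; the grasp point (between the pads) lies 19 mm behind it (ctrl.grip_depth is the z of the grasp point in the tool frame, in m); z points along the fingers, y is the line along which they close (so a half turn about z gives the same grasp; the last joint's range is limited). The gripper opens to 94 mm and grips with 3 to 60 N. Pads are 16 mm wide; open, the fingers measure 119 mm over their backs; the gripper's body (75 mm by 177 mm) begins 78 mm behind the grasp point.
Start: joints at [-1.192, 0.3, 1.521, -0, 1.321, -0.067], TCP at [0.237, -0.496, 0.205] pointing down, gripper open.
Joint ranges: [-3.03, 3.03], [-0.79, 2.21], [0.23, 2.52], [-1.04, 4.18], [0, 3.07], [-2.55, 2.55]. Speed limits (rad/s): [2.22, 2.22, 2.57, 3.14, 3.14, 3.14].

INTERFACE

Orientations are given as [roll, pitch, yaw] about the fixed x, y, z axes, in that order (R = Rz(yaw) Ry(pitch) Rx(roll)).
In Python, from station import ctrl gives the robot as it stands. The module is installed in compiled form; this text tells all that it offers.
- The arm moves only by the tool carry_out, never from a script. Its argument "commands" is a list of rows, each a list of 3 entries, a list of its own where there are three numbers: the closure, from 0 (fully open) to 1 (shut), then the shift along the tool's x, y, z in mm, then the turn, a rotation vector about the tool's x, y, z in rad. In form: [[gripper, [tx, ty, tz], [wx, wy, wz]], ...]. A call has 1 to 10 rows; each row shifts and turns the commanded pose from where the row before left it, along the tool's axes as they then stand; what a row does not reach is not made up. A row lasts 1/8 s, in which the tool goes at most 62.5 mm and 10.7 degrees, less where a joint would pass 70% of its speed; a pose out of reach is approached as far as the arm can. A call with a gripper value outside its range is refused whole. The fingers move at their own pace and stop on an object; "squeeze" is the grip in N (left out, the last holds). Time passes only in rows, so rows that do not move let the fingers close. It gives the time, the measured TCP pose, the force, the opening and the grip force at its end, in the units of the state.
- ctrl.get_obs(): the state, without advancing time (a new reading comes with each control period).
- ctrl.camera(name): name is "scene" or "top" or "wrist"; returns a dict with "img" (400x640x3 uint8, blue, green, red), "camera_matrix" (3x3 intrinsics, pixels), "rvec" (rotation vector, rad) and "tvec" (3), from world to camera coordinates, as OpenCV has them. Camera axes: x right, y down, z forward; pixel columns grow to the right and rows downward; lengths in m; the calibration is good to about 2 mm. A picture is of the moment at which its call begins. There is no depth.
- ctrl.hand_in(): hands the job in; it is judged then, once.
Trained networks look in the newest picture that a camera, given by its name, has taken for a name from the list of things; names that differ only in an ending like _2 or _b are one class to them, and where a whole thing is asked for, a point or a joint stands for the part that bears it (a point fixed in the world has none). Each returns a list of dicts, best first, with "score" (0 to 1); they miss things now and then, are a little off and sometimes report something else, mostly with a low value. They report only what shows in the picture. A call takes as long as a camera call. They do not tell look-alikes from the thing itself.
- ctrl.outline_of(thing, camera): "region" (400x640 bool, what is visible of it).
- ctrl.place_of(thing, camera): "at" ([x, y, z] in m, in world coordinates, good to about 4 mm: a listed point, or the origin of a listed thing).
The state is a dict: "time_s": time; "qpos": joint angles; "joint_vel": joint speeds; "tau": joint torques, N m; "ee_pos": TCP position; "eef_rot": TCP orientation; "force": force on the tool from outside, world axes, zero at the start; "moment": the same for the moment, N m; "grip_width": finger opening in m; "grip_force": force on a finger pad.
Only numpy, scipy, OpenCV 4.12 (cv2) and the standard library are available. Lean on these libraries where they do the work, as an engineer would, in place of code of your own. Each camera call takes 0.05 s, during which the arm holds its last target. There are 200 camera calls.

TASK

Get the measuring microscope ready: first stand the fallen steel specimen upright on its square foot on the loading plate, setting it down rather than dropping it, and let go of it. Only then turn the lock collar of the inclined eyepiece tube until its pointer lug lines up with the raised mark on the shoulder plate below it (the lug can be turned past the mark). Leave the other things on the bench where they are.

Things in the scene. Friction and masses are not known exactly. Their poses are not given: they have to be found in the camera images.
- scope: white bench microscope, fixed. Origin on the bench top, below the collar's centre; base 250 mm long (x from -50 to +200 mm), 160 mm wide; column at the +x end, 200 mm high. From its head an eyepiece tube slopes up towards its -x side (roughly to the robot), 35 degrees from vertical
- collar_grip (a point): centre of the lock collar at mid-height of its finger flats, 223 mm above the bench; turns with the collar. z: along the tube, up and outwards. y: across its two parallel finger flats (50 mm apart, 30 mm long, z from -12 to +12 mm). x: towards its pointer lug, 6 mm wide, reaching 36 mm from the axis. The fixed eyepiece, 34 mm diameter, stands up through it to z = +36 mm
- lock_mark (a point): middle of the top of the locked mark: a fixed radial rib, 20 mm long, 6 mm wide, 8 mm high, 36 mm from the tube's axis on its upper (far) side, on the round shoulder plate (94 mm diameter) whose face lies 28 mm below collar_grip along the tube
- collar (a joint): angle of the lock collar: 0 = lug exactly over the mark (locked); positive = turned counterclockwise as seen looking down the tube at the eyepiece. It starts at a positive angle, so it is locked by turning clockwise; stops at -0.35 and 1.3; stiff enough (0.08 N m) to stay where it is left
- plate: steel loading plate fixed on the bench, 200 x 180 x 12 mm (x, y, z); origin: centre of its underside, top at z = 12 mm
- specimen: dark steel specimen, 0.25 to 0.5 kg, toppled on the plate: square foot 46 x 46 x 16 mm, from it a round shank, 26 mm diameter, up to 90 mm above the underside. Origin: centre of the foot's underside; z along the shank, away from the foot (up when it stands). It lies with the shank's end roughly to the robot's left (+y), 8 degrees down
- ref_block: polished steel reference disc lying flat, 64 mm diameter, 14 mm high; origin: centre of its underside. Bystander
- objective: spare brass objective standing on its wide end, 34 mm diameter, 42 mm high; origin: centre of its underside. Bystander
- driver: screwdriver lying on the bench in front of the robot. Bystander
- bin_red: open orange-red plastic bin, 170 x 120 x 60 mm (x, y, z); origin: centre of its underside. Bystander
- bin_yellow: open yellow plastic bin, 170 x 120 x 60 mm (x, y, z); origin: centre of its underside. Bystander
- wash: white plastic bottle, 60 mm diameter, 150 mm high; origin: centre of its underside. Bystander
Things that resemble listed ones, but are neither listed nor needed, are in the scene too. Of the things that look like the specimen, the middle-sized one is meant.

How it is judged:
By the outcome, as a careful person would: the job done as asked, in the order asked, and still so for the second after the job is handed in, with the robot touching nothing.
It also fails if it takes over 67 s, if anything falls off the work surface, if the arm or the gripper's body presses on something with over 40 N, if the wrist force passes 120 N, or if a joint passes its speed limit or range.

## Working session

There is one attempt and no reset: what is moved stays moved. The work goes in short steps, Python scripts to look and compute and a tool call to move; the robot and the scene stay as the last step left them, time stands still between calls to the robot, and variables do not carry over. Pictures are saved under pics/ and viewed, at most 10 in all, crops included, and the job is handed in when it is done.

Besides the shell and the picture viewer there is one more tool, called by a JSON object that holds its "api" and its "payload". carry_out: Moves the arm, as the interface text tells. Its arguments: {"type":"object","properties":{"commands":{"type":"array","items":{"type":"array"}},"squeeze":{"type":"number"}},"required":["commands"]}

```bash
mkdir -p pics; cat > h.py <<'E'
import numpy as np, cv2
from station import ctrl
from scipy.spatial.transform import Rotation as R
def cam(n):
    c=ctrl.camera(n); K=np.array(c["camera_matrix"]); Rm=cv2.Rodrigues(np.array(c["rvec"],float))[0]; t=np.array(c["tvec"],float).ravel()
    return c["img"],K,Rm,t
def proj(P,K,Rm,t):
    p=(np.atleast_2d(P)@Rm.T+t)@K.T; return p[:,:2]/p[:,2:]
def onz(uv,z,K,Rm,t):
    C=-Rm.T@t; d=Rm.T@np.linalg.inv(K)@np.array([uv[0],uv[1],1.]); return C+d*(z-C[2])/d[2]
E
cat > a.py <<'E'
from h import *
im={}
for n in ["scene","top"]:
    img,K,Rm,t=cam(n); cv2.imwrite(f"pics/{n}0.png",cv2.resize(img,(800,500)))
    print(n,K.tolist(),(-Rm.T@t).round(3),Rm[2].round(2))
    for th in ["scope","collar_grip","lock_mark","plate","specimen","ref_block","objective","driver","bin_red","bin_yellow","wash"]:
        print(th,[(np.round(d["at"],3).tolist(),round(d["score"],2), proj(d["at"],K,Rm,t)[0].round().tolist()) for d in ctrl.place_of(th,n)][:4])
print(ctrl.get_obs())
E
python3 a.py
```

```text
scene [[431.54526119347395, 0.0, 311.08626519309735], [0.0, 431.54526119347395, 201.04508569687172], [0.0, 0.0, 1.0]] [1.349 0.456 1.111] [-0.59 -0.35 -0.73]
scope [([0.565, -0.226, -0.003], 0.81, [259.0, 207.0])]
collar_grip [([0.559, -0.226, 0.222], 0.69, [253.0, 157.0])]
lock_mark [([0.6, -0.224, 0.224], 0.64, [246.0, 165.0]), ([0.393, -0.046, 0.0], 0.51, [327.0, 195.0])]
plate [([0.516, 0.301, 0.002], 0.86, [405.0, 260.0]), ([0.423, 0.532, -0.002], 0.3, [486.0, 271.0])]
specimen [([0.365, 0.25, 0.033], 0.89, [409.0, 216.0]), ([0.541, 0.24, 0.033], 0.81, [385.0, 251.0]), ([0.56, 0.165, 0.019], 0.71, [360.0, 248.0])]
ref_block [([0.571, 0.006, 0.005], 0.62, [315.0, 233.0])]
objective []
driver [([0.392, -0.048, 0.001], 0.75, [327.0, 195.0])]
bin_red [([0.422, 0.534, -0.004], 0.68, [487.0, 271.0])]
bin_yellow [([0.471, -0.559, -0.001], 0.78, [203.0, 160.0])]
wash [([0.723, 0.036, 0.002], 0.92, [298.0, 271.0])]
top [[426.3272847675969, 0.0, 322.0678920518051], [0.0, 426.3272847675969, 200.50897932480345], [0.0, 0.0, 1.0]] [ 0.235 -0.011  1.689] [ 0.21  0.01 -0.98]
scope [([0.569, -0.
[... 739 characters left out ...]
0])]
{'time_s': 1.2, 'qpos': array([-1.19160422e+00,  2.99917544e-01,  1.52101728e+00, -4.39232600e-06,
        1.32072478e+00, -6.65784441e-02]), 'joint_vel': array([ 6.25925586e-04, -3.37374262e-04,  2.99775494e-05, -2.39171234e-04,
       -2.11841351e-03, -6.01218862e-04]), 'tau': array([-4.54114706e-03, -5.31659675e+01, -3.52911937e+01,  7.07394071e-02,
        2.12651381e-02,  1.58800265e-05]), 'ee_pos': array([ 0.23713236, -0.49622751,  0.20542864]), 'eef_rot': array([-3.14152556e+00, -2.08520569e-07,  4.45771638e-01]), 'force': array([-0.31001084,  0.0942343 ,  0.37846377]), 'moment': array([ 0.00030787, -0.01451236,  0.0463195 ]), 'grip_force': 0.0, 'grip_width': 0.09420834813189549}
```

```bash
python3 - <<'E'
from h import *
img,K,Rm,t=cam("scene"); a=cv2.resize(img[170:300,320:520],(800,520),interpolation=cv2.INTER_CUBIC)
cv2.imwrite("pics/s1.png",a)
img,K,Rm,t=cam("top"); a=cv2.resize(img[160:280,230:430],(800,480),interpolation=cv2.INTER_CUBIC)
cv2.imwrite("pics/t1.png",a)
for n in ["scene","top"]:
    for d in ctrl.outline_of("specimen",n):
        r=d["region"].astype(np.uint8); print(n,d["score"],r.sum(),cv2.minAreaRect(cv2.findNonZero(r)))
E
```

```text
scene 0.76 488 ((417.6945495605469, 207.84796142578125), (22.058950424194336, 34.56889343261719), 38.990989685058594)
scene 0.7 341 ((396.7500305175781, 259.75), (30.405588150024414, 19.79899024963379), 45.0)
scene 0.63 136 ((354.1756591796875, 246.94593811035156), (18.083887100219727, 10.685934066772461), 9.462321281433105)
top 0.63 190 ((252.3612060546875, 205.1699676513672), (24.217206954956055, 12.135215759277344), 25.201122283935547)
top 0.58 403 ((252.19970703125, 267.2519836425781), (18.721874237060547, 34.00745391845703), 9.090276718139648)
```

View pics/s1.png

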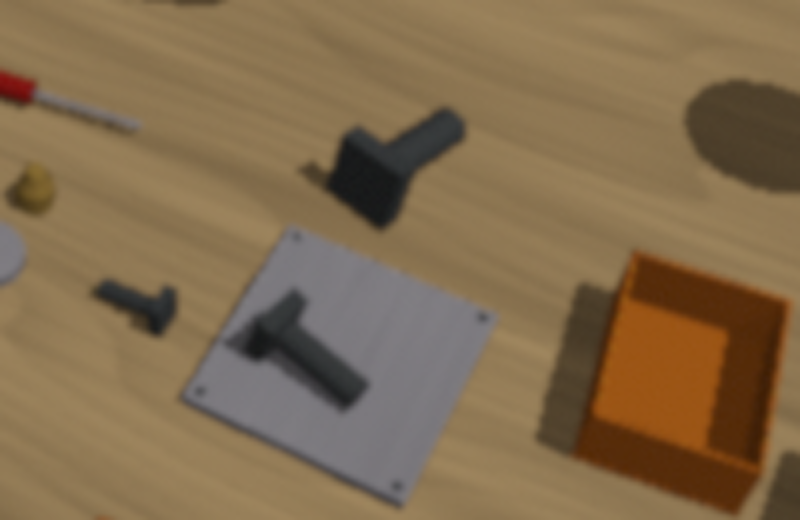

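View pics/t1.png

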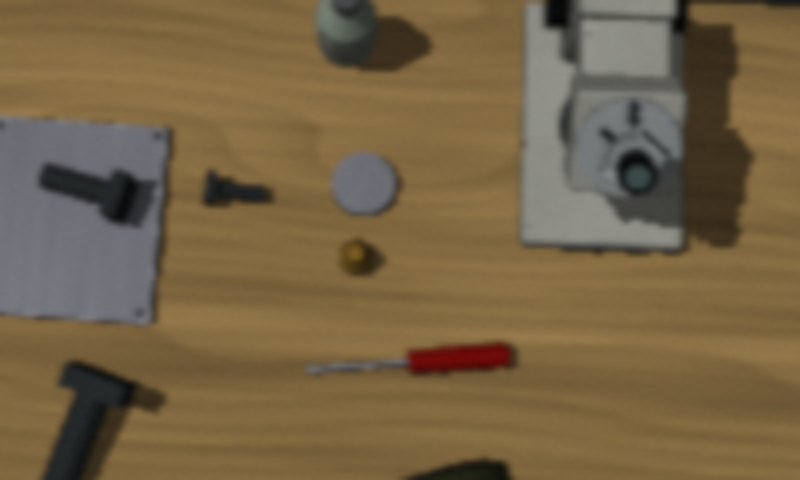

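The scene crop shows three dark specimens. The largest is at (375,165), the smallest at (140,305) and the middle-sized one is on the plate at (305,350), so that one is the target. The top crop shows its foot at (125,197) and its shank end at (45,177). I'll move the wrist camera above it, staying clear of the scope.

```bash
cat >> h.py <<'E'
def cur():
    o=ctrl.get_obs(); return np.array(o["ee_pos"]),R.from_euler("xyz",o["eef_rot"])
def plan(p1,R1,n,start=None,nd=1):
    """equal steps; constant-axis turn; prints rounded rows, returns the end pose"""
    p,Rc=start or cur(); w=(Rc.inv()*R1).as_rotvec()/n; d=(np.array(p1)-p)/n
    print("n",n,"w/row",w.round(3).tolist(),"|d|mm",round(1e3*np.linalg.norm(d),1))
    for i in range(n):
        s=(np.round(Rc.inv().apply(np.array(p1)-(n-1-i)*d-p)*1e3,nd)); p=p+Rc.apply(s/1e3); Rc=Rc*R.from_rotvec(w.round(3)); print(s.tolist())
    return p,Rc
E
python3 - <<'E'
from h import *
img,K,Rm,t=cam("top")
f=np.array([230+125/4,160+197/4]);e=np.array([230+43/4,160+175/4])
print(onz(f,.036,K,Rm,t),onz(e,.027,K,Rm,t))
a=plan([.36,-.17,.36],R.from_euler("xyz",[np.pi,0,.85]),9)
plan([.52,.25,.30],R.from_euler("xyz",[np.pi,0,1.31]),10,a)
E
```

```text
[0.53659937 0.24471854 0.036     ] [0.55568941 0.32944512 0.027     ]
n 9 w/row [0.0, 0.0, -0.045] |d|mm 42.4
[27.9, -26.8, -17.2]
[29.2, -25.6, -17.1]
[30.2, -24.2, -17.2]
[31.3, -22.8, -17.2]
[32.3, -21.4, -17.2]
[33.2, -19.9, -17.1]
[34.1, -18.4, -17.2]
[34.9, -16.8, -17.2]
[35.6, -15.2, -17.2]
n 10 w/row [0.0, 0.0, -0.046] |d|mm 45.3
[42.1, -15.7, 6.0]
[42.8, -13.7, 6.0]
[43.4, -11.7, 6.0]
[43.9, -9.7, 6.0]
[44.3, -7.7, 6.0]
[44.6, -5.7, 6.0]
[44.8, -3.6, 6.0]
[44.9, -1.5, 6.0]
[45.0, 0.5, 6.0]
[44.8, 2.6, 6.0]
```

{"api": "carry_out", "payload": {"commands": [[0,[28,-27,-17],[0,0,-0.045]],[0,[29,-26,-17],[0,0,-0.045]],[0,[30,-24,-17],[0,0,-0.045]],[0,[31,-23,-17],[0,0,-0.045]],[0,[32,-21,-17],[0,0,-0.045]],[0,[33,-20,-17],[0,0,-0.045]],[0,[34,-18,-17],[0,0,-0.045]],[0,[35,-17,-17],[0,0,-0.045]],[0,[36,-15,-17],[0,0,-0.045]]]}}

```text
time_s: 2.58
ee_pos: [0.3597, -0.1691, 0.3592]
eef_rot: [3.141, -0.0, 0.852]
force: [0.3, 0.2, 0.1]
grip_width: 0.0942
grip_force: 0.0
```

{"api": "carry_out", "payload": {"commands": [[0,[42,-16,6],[0,0,-0.046]],[0,[43,-14,6],[0,0,-0.046]],[0,[43,-12,6],[0,0,-0.046]],[0,[44,-10,6],[0,0,-0.046]],[0,[44,-8,6],[0,0,-0.046]],[0,[45,-6,6],[0,0,-0.046]],[0,[45,-4,6],[0,0,-0.046]],[0,[45,-2,6],[0,0,-0.046]],[0,[45,0,6],[0,0,-0.046]],[0,[45,3,6],[0,0,-0.046]]]}}

```text
time_s: 3.82
ee_pos: [0.5176, 0.253, 0.2983]
eef_rot: [3.141, -0.0, 1.312]
force: [0.3, -0.7, -0.3]
grip_width: 0.0939
grip_force: 0.0
```

```bash
python3 - <<'E'
from h import *
img,K,Rm,t=cam("wrist"); cv2.imwrite("pics/w1.png",img)
o=ctrl.get_obs();print(o["qpos"],o["ee_pos"],o["eef_rot"],(-Rm.T@t).round(3),Rm.round(2).tolist())
for th in ["specimen","plate"]:
    print(th,[(np.round(d["at"],3).tolist(),round(d["score"],2)) for d in ctrl.place_of(th,"wrist")][:4])
for d in ctrl.outline_of("specimen","wrist"):
    r=d["region"].astype(np.uint8); print(d["score"],r.sum(),cv2.minAreaRect(cv2.findNonZero(r)))
E
```

```text
[3.96127297e-01 3.15772079e-01 1.29206499e+00 9.84491428e-04
 1.53551887e+00 6.50122556e-01] [0.51803522 0.25662156 0.2963479 ] [-3.13959356e+00  2.84172038e-04  1.31676576e+00] [0.537 0.33  0.477] [[0.97, -0.25, -0.0], [-0.24, -0.93, 0.27], [-0.07, -0.26, -0.96]]
specimen [([0.537, 0.241, 0.04], 0.94), ([0.554, 0.169, 0.02], 0.85)]
plate [([0.514, 0.301, -0.003], 0.76)]
0.82 1162 ((334.5, 145.0), (60.0, 31.0), 90.0)
0.66 2418 ((197.62828063964844, 198.31765747070312), (46.34333419799805, 85.29923248291016), 84.12260437011719)
0.59 471 ((359.26470947265625, 223.55882263183594), (36.1378059387207, 18.675243377685547), 75.96376037597656)
```

View pics/w1.png

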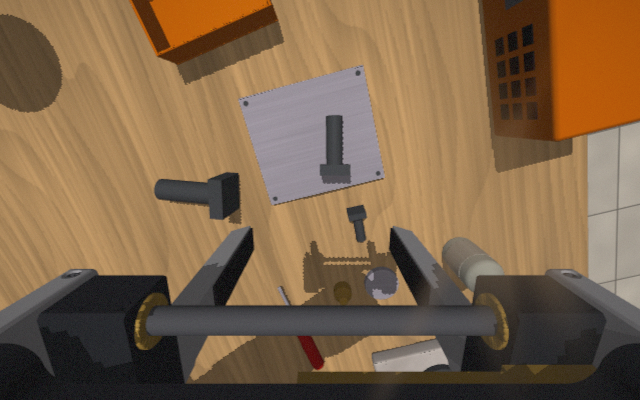

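The wrist view shows the specimen on the plate, with its shank end at about (334,116) and its foot at about (336,172). The big decoy is at (200,195) and the small one at (357,223). Next I'll refine the shank axis.

```bash
python3 - <<'E'
from h import *
from scipy.optimize import minimize
img,K,Rm,t=cam("wrist")
reg=[d["region"] for d in ctrl.outline_of("specimen","wrist")]
reg=min(reg,key=lambda r:abs(np.argwhere(r).mean(0)-[145,334]).sum()).astype(np.uint8)
g=img.max(2); m=((g<95)&(cv2.dilate(reg,np.ones((7,7)))>0)).astype(np.uint8)
print(reg.sum(),m.sum())
def pts():
    c=np.array([[x,y,z] for x in(-23,23) for y in(-23,23) for z in(0,16)])/1e3
    a=np.linspace(0,2*np.pi,40); s=np.array([[.013*np.cos(q),.013*np.sin(q),z] for q in a for z in(.016,.09)]); return c,s
C,S=pts(); M=cv2.GaussianBlur(m.astype(np.float32),(0,0),1)
def mask(v):
    x,y,phi=v; az=np.deg2rad(phi); e=np.deg2rad(-8)
    zz=np.array([np.cos(az)*np.cos(e),np.sin(az)*np.cos(e),np.sin(e)]); yy=np.array([-np.sin(az),np.cos(az),0]); xx=np.cross(yy,zz)
    A=np.c_[xx,yy,zz]; o=np.array([x,y,.0374]); out=np.zeros((1600,2560),np.uint8)
    for P in(C,S): cv2.fillConvexPoly(out,cv2.convexHull(np.round(proj(P@A.T+o,K,Rm,t)*4+1.5).astype(np.int32)),1)
    return cv2.GaussianBlur(cv2.resize(out.astype(np.float32),(640,400),interpolation=cv2.INTER_AREA),(0,0),1)
for ref in(M,cv2.GaussianBlur(reg.astype(np.float32),(0,0),1)):
    f=lambda v:((mask([v[0]/100,v[1]/100,v[2]*5])-ref)**2).sum()
    r=minimize(f,[53.7,24.2,77/5],method="Nelder-Mead",options=dict(initial_simplex=[[53.7,24.2,15.4],[54.2,24.2,15.4],[53.7,24.7,15.4],[53.7,24.2,16.4]]))
    print(r.x*[.01,.01,5],r.fun)
E
```

```text
1101 1217
[ 0.53515079  0.23952667 76.08039695] 34.38207244873047
[ 0.5363455   0.24171176 76.54011496] 16.242835998535156
```

```bash
python3 - <<'E'
from h import *
g=np.array([.546,.2825,.0314]); R1=R.from_euler("xyz",[np.pi,0,1.333])*R.from_rotvec([0,-np.deg2rad(35),0])
z=R1.apply([0,0,1]); print(z)
a=plan(g+.013*z-.09*z,R1,8,nd=0)
print(a[0], ctrl.get_obs()["time_s"])
E
```

```text
[-0.13511255 -0.55743567 -0.81915204]
n 8 w/row [-0.001, -0.076, -0.003] |d|mm 27.6
[10.0, 2.0, 26.0]
[12.0, 3.0, 24.0]
[14.0, 2.0, 24.0]
[16.0, 2.0, 22.0]
[18.0, 3.0, 22.0]
[19.0, 2.0, 20.0]
[20.0, 3.0, 18.0]
[22.0, 2.0, 17.0]
[0.55626203 0.32564039 0.09433939] 4.125
```

{"api": "carry_out", "payload": {"commands": [[0,[10,2,26],[-0.001,-0.076,-0.003]],[0,[12,3,24],[-0.001,-0.076,-0.003]],[0,[14,2,24],[-0.001,-0.076,-0.003]],[0,[16,2,22],[-0.001,-0.076,-0.003]],[0,[18,3,22],[-0.001,-0.076,-0.003]],[0,[19,2,20],[-0.001,-0.076,-0.003]],[0,[20,3,18],[-0.001,-0.076,-0.003]],[0,[22,2,17],[-0.001,-0.076,-0.003]],[0,[0,0,0],[0,0,0]]]}}

```text
time_s: 5.25
ee_pos: [0.5554, 0.3257, 0.091]
eef_rot: [-3.138, 0.612, 1.338]
force: [-0.2, -1.2, -0.6]
grip_width: 0.0942
grip_force: 0.0
```

```bash
python3 - <<'E'
from h import *
img,K,Rm,t=cam("wrist"); cv2.imwrite("pics/w2.png",img)
for d in ctrl.place_of("specimen","wrist")[:2]: print(d)
o=ctrl.get_obs(); print(o["qpos"].round(3),o["force"])
g=np.array([.546,.2825,.0314]); R1=R.from_euler("xyz",[np.pi,0,1.333])*R.from_rotvec([0,-np.deg2rad(35),0])
z=R1.apply([0,0,1]); a=plan(g+.013*z,R1,5)
E
```

```text
{'at': [0.5551, 0.1695, 0.0198], 'score': 0.84}
{'at': [0.3605, 0.2493, 0.0328], 'score': 0.79}
[ 0.628  0.924  0.917 -0.387  1.769  0.879] [0.49745879 0.30315926 0.89477496]
n 5 w/row [0.0, -0.001, 0.0] |d|mm 18.2
[-0.1, -0.1, 18.2]
[-0.0, -0.1, 18.1]
[-0.1, -0.0, 18.2]
[0.0, -0.1, 18.1]
[0.0, -0.1, 18.2]
```

View pics/w2.png

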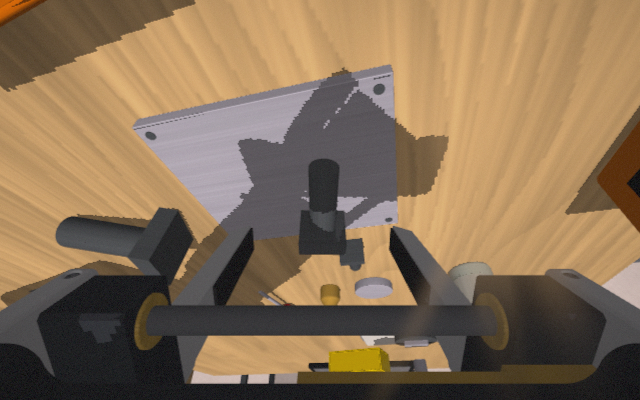

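The view shows the shank centred between the fingers (tip midpoint x≈321, shank x≈323) with nothing in the way. I'll advance and grip.

{"api": "carry_out", "payload": {"commands": [[0,[0,0,18],[0,0,0]],[0,[0,0,18],[0,0,0]],[0,[0,0,18],[0,0,0]],[0,[0,0,18],[0,0,0]],[0,[0,0,12],[0,0,0]],[0,[0,0,6],[0,0,0]],[0,[0,0,0],[0,0,0]]], "squeeze": 45}}

```text
time_s: 6.22
ee_pos: [0.5445, 0.2763, 0.0207]
eef_rot: [3.14, 0.607, 1.335]
force: [0.2, 0.2, 0.4]
grip_width: 0.0938
grip_force: 0.0
```

{"api": "carry_out", "payload": {"commands": [[1,[0,0,0],[0,0,0]],[1,[0,0,0],[0,0,0]],[1,[0,0,0],[0,0,0]],[1,[0,0,0],[0,0,0]],[1,[0,0,0],[0,0,0]],[1,[0,0,0],[0,0,0]],[1,[0,0,0],[0,0,0]],[1,[0,0,0],[0,0,0]]]}}

```text
time_s: 7.22
ee_pos: [0.5442, 0.2763, 0.0201]
eef_rot: [3.141, 0.608, 1.335]
force: [0.4, -0.0, 0.6]
grip_width: 0.025
grip_force: 45.0
```

```bash
cat >> h.py <<'E'
def pivot(g0,g1,w,n,start=None,off=.013):
    """turn w (tool axes) about a grip point going g0->g1"""
    p,Rc=start or cur(); w=np.round(np.array(w)/n,3)
    print("n",n,"w/row",w.tolist())
    for i in range(n):
        Rn=Rc*R.from_rotvec(w); q=g0+(g1-g0)*(i+1)/n+Rn.apply([0,0,off])
        s=np.round(Rc.inv().apply(q-p)*1e3); p=p+Rc.apply(s/1e3); Rc=Rn; print(s.tolist())
    return p,Rc
E
python3 - <<'E'
from h import *
p,Rc=cur(); g=p-Rc.apply([0,0,.013])
a=plan(p+[0,0,.07],Rc,5); g1=g+[0,0,.07]
b=pivot(g1,np.array([.525,.30,.12]),[0,np.deg2rad(98),0],14,a)
print(g,b[0],b[1].as_matrix().round(3))
E
```

```text
n 5 w/row [0.0, 0.0, 0.0] |d|mm 14.0
[-8.0, 0.0, -11.5]
[-8.0, 0.0, -11.5]
[-8.0, 0.0, -11.5]
[-8.0, 0.0, -11.5]
[-8.0, 0.0, -11.5]
n 14 w/row [0.0, 0.122, 0.0]
[1.0, -2.0, -2.0]
[2.0, -1.0, -1.0]
[2.0, -2.0, -2.0]
[2.0, -2.0, -2.0]
[2.0, -2.0, -1.0]
[2.0, -1.0, -2.0]
[3.0, -2.0, -1.0]
[3.0, -2.0, -1.0]
[2.0, -2.0, -1.0]
[3.0, -1.0, -1.0]
[3.0, -2.0, -1.0]
[4.0, -2.0, -0.0]
[3.0, -1.0, -1.0]
[3.0, -2.0, -0.0]
[0.54597426 0.28355062 0.03078238] [0.52791516 0.31135679 0.1141826 ] [[ 0.105  0.973  0.208]
 [ 0.441 -0.233  0.867]
 [ 0.891  0.    -0.454]]
```

{"api": "carry_out", "payload": {"commands": [[1,[-5,0,-7],[0,0,0]],[1,[-8,0,-12],[0,0,0]],[1,[-8,0,-12],[0,0,0]],[1,[-8,0,-12],[0,0,0]],[1,[-8,0,-12],[0,0,0]],[1,[-3,0,-4],[0,0,0]],[1,[0,0,0],[0,0.05,0]],[1,[1,-2,-2],[0,0.1,0]]]}}

```text
time_s: 8.22
ee_pos: [0.5425, 0.2797, 0.0916]
eef_rot: [-3.141, 0.457, 1.337]
force: [0.4, 0.4, -4.8]
grip_width: 0.0255
grip_force: 45.0
```

{"api": "carry_out", "payload": {"commands": [[1,[2,-1,-1],[0,0.122,0]],[1,[2,-2,-2],[0,0.122,0]],[1,[2,-2,-2],[0,0.122,0]],[1,[2,-2,-1],[0,0.122,0]],[1,[2,-1,-2],[0,0.122,0]],[1,[3,-2,-1],[0,0.122,0]],[1,[0,0,0],[0,0,0]]]}}

```text
time_s: 9.1
ee_pos: [0.536, 0.2941, 0.0994]
eef_rot: [-3.141, -0.272, 1.334]
force: [-0.2, -0.4, -3.9]
grip_width: 0.0253
grip_force: 45.0
```

```bash
python3 - <<'E'
from h import *
o=ctrl.get_obs(); print(o)
p,Rc=cur(); g=p-Rc.apply([0,0,.013]); print(g,Rc.as_matrix().round(3))
x=Rc.as_matrix()[:,0]; rem=np.deg2rad(98-35)-np.arcsin(x[2]); print("remaining",rem)
pivot(g,np.array([.525,.30,.12]),[0,rem,0],8)
E
```

```text
{'time_s': 9.1, 'qpos': array([0.34143314, 0.45307549, 1.5967973 , 0.27903904, 0.95960786,
       0.43224651]), 'joint_vel': array([ 0.03345388,  0.02214689, -0.05337724, -0.07179597,  0.04063711,
        0.06855935]), 'tau': array([ -1.45922866, -61.59869671, -31.68664098,   2.24942274,
        -1.26193218,  -1.3233009 ]), 'ee_pos': array([0.53602018, 0.29410379, 0.09935651]), 'eef_rot': array([-3.14090223, -0.27222461,  1.33419167]), 'force': array([-0.22139623, -0.40778483, -3.87114677]), 'moment': array([-0.34710465,  0.03130838,  0.00214035]), 'grip_force': 44.987377524375916, 'grip_width': 0.025281315640658702}
[0.53520957 0.29070369 0.11187779] [[ 0.226  0.972  0.062]
 [ 0.936 -0.234  0.262]
 [ 0.269 -0.001 -0.963]]
remaining 0.8273328211608539
n 8 w/row [0.0, 0.103, 0.0]
[2.0, -2.0, -1.0]
[3.0, -1.0, -0.0]
[2.0, -2.0, -1.0]
[3.0, -1.0, -0.0]
[3.0, -2.0, -1.0]
[2.0, -1.0, -0.0]
[3.0, -2.0, -0.0]
[3.0, -1.0, 0.0]
```

{"api": "carry_out", "payload": {"commands": [[1,[2,-2,-1],[0,0.103,0]],[1,[3,-1,0],[0,0.103,0]],[1,[2,-2,-1],[0,0.103,0]],[1,[3,-1,0],[0,0.103,0]],[1,[3,-2,-1],[0,0.103,0]],[1,[2,-1,0],[0,0.103,0]],[1,[3,-2,0],[0,0.103,0]],[1,[3,-1,0],[0,0.106,0]],[1,[0,0,0],[0,0,0]]]}}

```text
time_s: 10.22
ee_pos: [0.5275, 0.313, 0.1131]
eef_rot: [-3.135, -1.098, 1.332]
force: [0.5, 0.5, -4.1]
grip_width: 0.0253
grip_force: 45.0
```

```bash
python3 - <<'E'
from h import *
o=ctrl.get_obs(); print(o["qpos"].round(3),o["force"],o["moment"])
p,Rc=cur(); g=p-Rc.apply([0,0,.013]); print(g,Rc.as_matrix().round(3))
out=[]
for n in ["scene","wrist"]:
    img,K,Rm,t=cam(n); print(n,[(d["at"],d["score"]) for d in ctrl.place_of("specimen",n)][:3])
    if n=="scene": out=cv2.resize(img[190:290,340:480],(700,500),interpolation=cv2.INTER_CUBIC); print(proj([[.525,.3,.16],[.525,.3,.08]],K,Rm,t))
cv2.imwrite("pics/s2.png",out)
cv2.imwrite("pics/w3.png",img)
E
```

```text
[ 0.088  0.502  1.895  1.449  1.02  -0.711] [ 0.47086548  0.48768282 -4.1444159 ] [-1.08852295  0.21022628 -0.04100095]
[0.52480734 0.30168856 0.11905678] [[ 0.107  0.973  0.204]
 [ 0.442 -0.23   0.867]
 [ 0.891 -0.003 -0.455]]
scene [([0.363, 0.2502, 0.0339], 0.59), ([0.5303, 0.3041, 0.077], 0.52), ([0.5584, 0.1699, 0.0176], 0.47)]
[[412.11560125 229.1203629 ]
 [407.58609083 246.23443149]]
wrist [([0.5243, 0.2987, 0.0813], 0.78)]
```

View pics/s2.png

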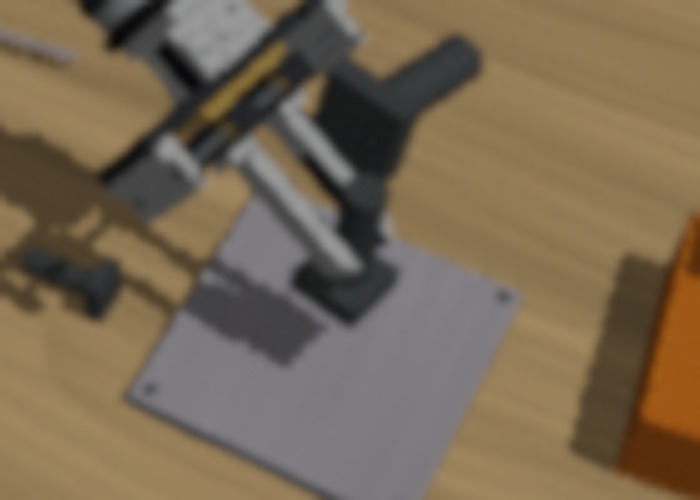

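The specimen hangs upright below the fingers, foot centre at about (345,285) in the crop, over the plate and roughly 64 mm above it. I'll lower it and feel for contact.

{"api": "carry_out", "payload": {"commands": [[1,[-6,0,3],[0,0,0]],[1,[-10,0,5],[0,0,0]],[1,[-11,0,5.5],[0,0,0]],[1,[-11,0,5.5],[0,0,0]],[1,[-8,0,4],[0,0,0]],[1,[-4.5,0,2.5],[0,0,0]],[1,[0,0,0],[0,0,0]]]}}

```text
time_s: 11.3
ee_pos: [0.5282, 0.3126, 0.0578]
eef_rot: [-3.142, -1.101, 1.336]
force: [0.5, -0.4, -3.5]
grip_width: 0.0249
grip_force: 45.0
```

```bash
python3 - <<'E'
from h import *
o=ctrl.get_obs(); print(o["force"],o["moment"],o["ee_pos"])
for n in ["scene","wrist","top"]:
    img,K,Rm,t=cam(n); print(n,[(d["at"],d["score"]) for d in ctrl.place_of("specimen",n)][:3])
    if n=="wrist": cv2.imwrite("pics/w4.png",img)
E
```

```text
[ 0.51395633 -0.40413729 -3.4563446 ] [-1.02329650e+00  1.79574544e-01 -9.42977484e-04] [0.52821345 0.31257061 0.05775935]
scene [([0.3649, 0.2487, 0.0333], 0.62), ([0.5275, 0.3024, 0.0199], 0.52)]
wrist [([0.5243, 0.2999, 0.0231], 0.78)]
top [([0.3617, 0.2567, 0.0302], 0.71), ([0.5264, 0.3009, 0.0205], 0.47), ([0.5594, 0.1695, 0.0212], 0.37)]
```

View pics/w4.png

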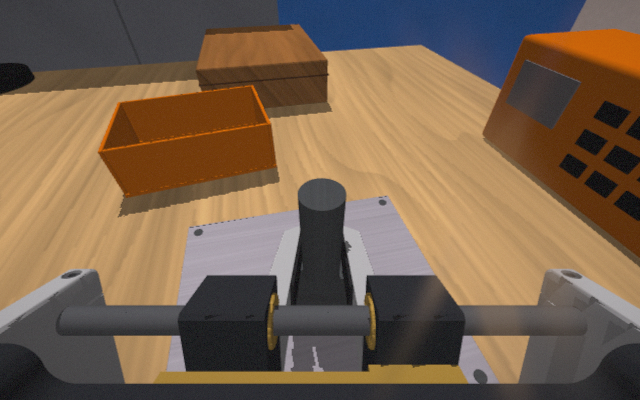

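The wrist view shows the shank top at (322,190), upright and clear of everything. About 8 mm remain, so I'll go down slowly.

{"api": "carry_out", "payload": {"commands": [[1,[-1.8,0,0.9],[0,0,0]],[1,[-1.8,0,0.9],[0,0,0]],[1,[-0.9,0,0.5],[0,0,0]],[1,[0,0,0],[0,0,0]]]}}

```text
time_s: 12.1
ee_pos: [0.5282, 0.3126, 0.0529]
eef_rot: [3.141, -1.101, 1.336]
force: [-0.1, 0.2, -4.5]
grip_width: 0.0254
grip_force: 45.0
```

{"api": "carry_out", "payload": {"commands": [[1,[-0.9,0,0.5],[0,0,0]],[1,[0,0,0],[0,0,0]]]}}

```text
time_s: 12.35
ee_pos: [0.5282, 0.3126, 0.0519]
eef_rot: [3.141, -1.101, 1.336]
force: [-0.6, 0.8, -3.9]
grip_width: 0.0252
grip_force: 45.0
```

{"api": "carry_out", "payload": {"commands": [[1,[-0.9,0,0.5],[0,0,0]],[1,[0,0,0],[0,0,0]]]}}

```text
time_s: 12.6
ee_pos: [0.5282, 0.3127, 0.0509]
eef_rot: [3.141, -1.101, 1.336]
force: [0.1, -0.6, -4.4]
grip_width: 0.0249
grip_force: 45.0
```

{"api": "carry_out", "payload": {"commands": [[1,[-0.9,0,0.5],[0,0,0]],[1,[0,0,0],[0,0,0]]]}}

```text
time_s: 12.85
ee_pos: [0.5282, 0.3127, 0.0498]
eef_rot: [3.141, -1.101, 1.336]
force: [0.6, -0.7, -4.7]
grip_width: 0.025
grip_force: 45.0
```

{"api": "carry_out", "payload": {"commands": [[1,[-0.9,0,0.5],[0,0,0]],[1,[0,0,0],[0,0,0]]]}}

```text
time_s: 13.1
ee_pos: [0.5283, 0.3129, 0.0493]
eef_rot: [3.14, -1.102, 1.337]
force: [-1.8, 0.0, 1.5]
grip_width: 0.0245
grip_force: 45.0
```

{"api": "carry_out", "payload": {"commands": [[1,[-0.5,0,0.3],[0,0,0]],[1,[0,0,0],[0,0,0]],[1,[0,0,0],[0,0,0]]], "squeeze": 8}}

```text
time_s: 13.48
ee_pos: [0.5284, 0.3129, 0.0491]
eef_rot: [3.139, -1.102, 1.338]
force: [-3.2, -3.7, 7.0]
grip_width: 0.0261
grip_force: 8.0
```

```bash
python3 - <<'E'
from h import *
o=ctrl.get_obs(); print(o["force"],o["grip_force"])
img,K,Rm,t=cam("wrist")
for n in ["scene","top","wrist"]:
    if n!="wrist": cam(n)
    print(n,[(d["at"].round(4) if hasattr(d["at"],"round") else d["at"],d["score"]) for d in ctrl.place_of("specimen",n)][:2])
r=[d["region"] for d in ctrl.outline_of("specimen","wrist")][0]
# shank direction in image vs vertical projections
ys=np.arange(190,260); xs=[(np.flatnonzero(r[y]).mean(),len(np.flatnonzero(r[y]))) for y in ys if r[y].any()]
print(np.round(xs[::10],1)); yy,xx=np.nonzero(r); print("top row",yy.min(),"x",xx[yy==yy.min()].mean())
print(proj([[.525,.3,.102],[.525,.3,.06]],K,Rm,t))
E
```

```text
[-3.20686105 -3.66099069  7.01951749] 8.002296164631844
scene [([0.5292, 0.3035, 0.0106], 0.8), ([0.3666, 0.2492, 0.0329], 0.69)]
top [([0.5244, 0.3012, 0.0125], 0.67), ([0.3626, 0.2552, 0.0299], 0.55)]
wrist [([0.5256, 0.3011, 0.0124], 0.61)]
[[322.   47. ]
 [321.5  48. ]
 [321.5  46. ]
 [321.5  44. ]
 [321.5  44. ]
 [321.5  42. ]
 [321.   39. ]]
top row 177 x 325.5
[[322.432003   193.75956175]
 [322.19454889 243.53519106]]
```

Contact made and the specimen is seated. I'll release and back out along the tool axis.

{"api": "carry_out", "payload": {"commands": [[0.6,[0,0,0],[0,0,0]],[0.4,[0,0,0],[0,0,0]],[0.2,[0,0,0],[0,0,0]],[0,[0,0,0],[0,0,0]],[0,[0,0,0],[0,0,0]],[0,[0,0,-5],[0,0,0]],[0,[0,0,-15],[0,0,0]],[0,[0,0,-25],[0,0,0]],[0,[0,0,-30],[0,0,0]],[0,[0,0,-30],[0,0,0]]]}}

```text
time_s: 15.08
ee_pos: [0.506, 0.2203, 0.0966]
eef_rot: [3.14, -1.101, 1.337]
force: [0.3, -0.8, 0.6]
grip_width: 0.0941
grip_force: 0.0
```

```bash
python3 - <<'E'
from h import *
o=ctrl.get_obs(); print(o["force"],o["qpos"].round(3),o["ee_pos"],o["eef_rot"])
for n in ["scene","top","wrist"]:
    img,K,Rm,t=cam(n); print(n,[(d["at"],d["score"]) for d in ctrl.place_of("specimen",n)][:2])
    if n=="wrist": cv2.imwrite("pics/w5.png",img)
    if n=="top":
        cv2.imwrite("pics/t2.png",cv2.resize(img[170:225,360:420],(720,660)[::1],interpolation=cv2.INTER_CUBIC)[:600])
    for th in ["collar_grip","lock_mark","collar"]:
      for d in ctrl.place_of(th,n)[:1]: print(th,np.round(d["at"],4),d["score"])
E
```

```text
[ 0.34820233 -0.80515237  0.63737695] [-0.113  0.495  1.974  1.351  1.135 -0.82 ] [0.50598812 0.22025618 0.09663558] [ 3.14026288 -1.10076622  1.33658948]
scene [([0.5288, 0.306, 0.0108], 0.89), ([0.559, 0.1696, 0.0179], 0.69)]
collar_grip [ 0.5618 -0.2268  0.2244] 0.69
lock_mark [ 0.6    -0.2253  0.2261] 0.61Traceback (most recent call last):
  File "<stdin>", line 9, in <module>
ValueError: it knows: bin_red, bin_yellow, collar_grip, driver, lock_mark, objective, plate, ref_block, scope, specimen, wash
```

```bash
python3 - <<'E'
from h import *
A=np.array([[.819,0,.574],[0,-1,0],[.574,0,-.819]]).T
a=plan([.48,-.225,.335],R.from_matrix(A),20,nd=0); print(a[0])
E
```

```text
n 20 w/row [-0.051, -0.021, 0.044] |d|mm 25.3
[1.0, 4.0, -25.0]
[0.0, 5.0, -25.0]
[0.0, 7.0, -24.0]
[0.0, 7.0, -25.0]
[-0.0, 9.0, -23.0]
[-1.0, 10.0, -23.0]
[0.0, 12.0, -23.0]
[-0.0, 12.0, -22.0]
[-0.0, 14.0, -22.0]
[-0.0, 14.0, -20.0]
[0.0, 16.0, -20.0]
[1.0, 17.0, -19.0]
[0.0, 17.0, -19.0]
[2.0, 19.0, -17.0]
[2.0, 19.0, -16.0]
[2.0, 20.0, -16.0]
[3.0, 20.0, -14.0]
[3.0, 22.0, -14.0]
[5.0, 21.0, -12.0]
[5.0, 22.0, -12.0]
[ 0.48002933 -0.22468756  0.33554012]
```

{"api": "carry_out", "payload": {"commands": [[0,[1,4,-25],[-0.051,-0.021,0.044]],[0,[0,5,-25],[-0.051,-0.021,0.044]],[0,[0,7,-24],[-0.051,-0.021,0.044]],[0,[0,7,-25],[-0.051,-0.021,0.044]],[0,[0,9,-23],[-0.051,-0.021,0.044]],[0,[-1,10,-23],[-0.051,-0.021,0.044]],[0,[0,12,-23],[-0.051,-0.021,0.044]],[0,[0,12,-22],[-0.051,-0.021,0.044]],[0,[0,14,-22],[-0.051,-0.021,0.044]],[0,[0,14,-20],[-0.051,-0.021,0.044]]]}}

```text
time_s: 16.52
ee_pos: [0.4936, -0.001, 0.2154]
eef_rot: [-3.016, -0.85, 0.572]
force: [0.5, -0.5, 0.4]
grip_width: 0.0938
grip_force: 0.0
```

{"api": "carry_out", "payload": {"commands": [[0,[0,16,-20],[-0.051,-0.021,0.044]],[0,[1,17,-19],[-0.051,-0.021,0.044]],[0,[0,17,-19],[-0.051,-0.021,0.044]],[0,[2,19,-17],[-0.051,-0.021,0.044]],[0,[2,19,-16],[-0.051,-0.021,0.044]],[0,[2,20,-16],[-0.051,-0.021,0.044]],[0,[3,20,-14],[-0.051,-0.021,0.044]],[0,[3,22,-14],[-0.051,-0.021,0.044]],[0,[5,21,-12],[-0.051,-0.021,0.044]],[0,[5,22,-12],[-0.051,-0.021,0.044]]]}}

```text
time_s: 17.77
ee_pos: [0.4809, -0.2242, 0.3351]
eef_rot: [3.134, -0.609, 0.004]
force: [0.1, 0.1, 0.0]
grip_width: 0.0939
grip_force: 0.0
```

{"api": "carry_out", "payload": {"commands": [[0,[0,0,0],[0,0,0]]]}}

```text
time_s: 17.9
ee_pos: [0.4811, -0.224, 0.3354]
eef_rot: [3.134, -0.61, 0.006]
force: [-0.6, -0.4, -0.3]
grip_width: 0.0939
grip_force: 0.0
```

```bash
python3 - <<'E'
from h import *
o=ctrl.get_obs(); print(o["time_s"],o["force"],o["qpos"].round(3),o["ee_pos"],o["eef_rot"])
for n in ["scene","top","wrist"]:
    img,K,Rm,t=cam(n)
    if n=="wrist": cv2.imwrite("pics/w5.png",img)
    for th in ["specimen","collar_grip","lock_mark","scope"]:
      print(n,th,[(np.round(d["at"],4).tolist(),round(d["score"],2),proj(d["at"],K,Rm,t)[0].round(1).tolist()) for d in ctrl.place_of(th,n)[:2]])
E
```

```text
17.9 [-0.63021782 -0.40123001 -0.30614166] [-0.692 -0.113  1.784  0.44   1.02   0.728] [ 0.48113998 -0.22398594  0.33542643] [ 3.13395351 -0.61041497  0.00617992]
scene specimen [([0.5329, 0.3012, 0.0075], 0.68, [403.2, 262.4]), ([0.3652, 0.2489, 0.0317], 0.64, [409.1, 215.9])]
scene collar_grip [([0.5597, -0.2284, 0.224], 0.45, [252.5, 156.8])]
scene lock_mark [([0.603, -0.2249, 0.2248], 0.61, [245.1, 165.0])]
scene scope [([0.5651, -0.224, -0.0032], 0.94, [259.1, 207.5])]
top specimen [([0.362, 0.2531, 0.0312], 0.78, [255.3, 253.6]), ([0.5249, 0.3026, 0.0063], 0.67, [247.6, 212.7])]
top collar_grip [([0.5631, -0.2265, 0.2239], 0.67, [388.1, 199.5])]
top lock_mark [([0.563, -0.2268, 0.2226], 0.66, [388.2, 199.6])]
top scope [([0.5683, -0.2276, -0.0024], 0.86, [379.9, 210.0])]
wrist specimen [([0.5531, 0.1685, 0.0186], 0.92, [106.2, 230.9]), ([0.5226, 0.3019, 0.014], 0.79, [29.9, 247.7])]
wrist collar_grip [([0.5656, -0.2247, 0.2259], 0.98, [321.4, 182.7]), ([0.497, 0.0094, 0.0002], 0.45, [192.8, 263.5])]
wrist lock_mark [([0.6051, -0.2269, 0.2275], 0.77, [323.3, 151.6]), ([0.5622, -0.2165, -0.0015], 0.27, [316.4, 229.2])]
wrist scope [([0.5615, -0.2215, -0.0005], 0.92, [319.0, 229.5]), ([0.4962, 0.0095, -0.0015], 0.59, [193.1, 264.0])]
```

View pics/w5.png

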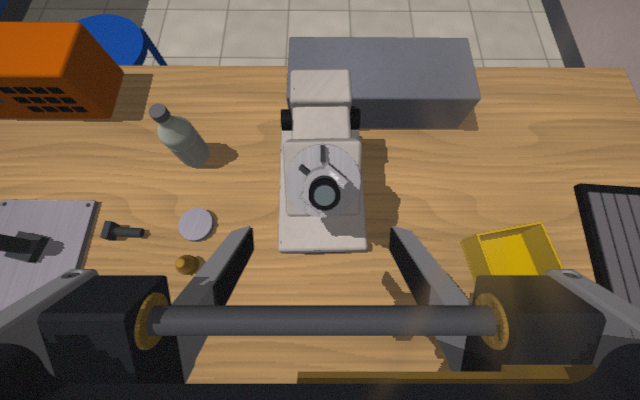

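The view shows the microscope ahead with the eyepiece at about (323,192), the mark at about (323,153) and the lug at about (305,170). Zooming in.

```bash
python3 - <<'E'
from h import *
img,K,Rm,t=cam("wrist"); np.savez("w.npz",img=img,K=K,Rm=Rm,t=t)
cv2.imwrite("pics/w6.png",cv2.resize(img[135:265,270:380],(508,600),interpolation=cv2.INTER_CUBIC))
E
```

```text
(no output)
```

View pics/w6.png

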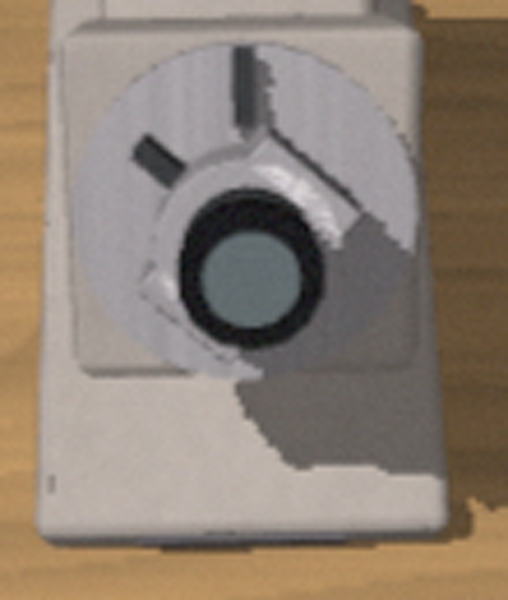

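The zoomed crop shows the mark rib running (243,45)–(243,130). The lug tip is at (143,147), the right flat runs (270,135)–(362,208), and the eyepiece centre is at (251,277). Next I'll fit the tube pose and collar angle.

```bash
cat > fit.py <<'E'
from h import *
from scipy.optimize import least_squares
d=np.load("w.npz"); K,Rm,t=d["K"],d["Rm"],d["t"]
px=lambda a:np.array(a,float)/4.616+[270,135]
s=np.sin(np.deg2rad(35));c=np.cos(np.deg2rad(35)); B=np.array([[c,0,s],[0,1,0],[-s,0,c]]).T  # x=m,z=u
def axes(b): return R.from_euler("z",b).as_matrix()@B
def P(c0,b,q): return proj(c0+np.atleast_2d(q)/1e3@axes(b).T,K,Rm,t)
fixed=[([0,0,36],(251,277)),([46,0,-20],(243,46))]
coll=[([36,0,None],(143,148)),([15,-25,12],(271,136)),([-15,-25,12],(361,207)),([-15,25,12],(235,357))]
def res(v):
    c0=v[:3];b,th,zl=v[3:]; r=[]
    for q,uv in fixed: r.append((P(c0,b,q)-px(uv)).ravel())
    C,S=np.cos(th),np.sin(th)
    for q,uv in coll:
        z=zl if q[2] is None else q[2]; r.append(.6*(P(c0,b,[C*q[0]-S*q[1],S*q[0]+C*q[1],z])-px(uv)).ravel())
    a=np.linspace(0,2*np.pi,181); ring=P(c0,b,np.c_[47*np.cos(a),47*np.sin(a),-28+0*a])
    r.append([ring[:,0].min()-px((71,0))[0],ring[:,0].max()-px((418,0))[0],ring[:,1].min()-px((0,42))[1]])
    r.append((c0-[.563,-.226,.2235])/.002); r.append([(zl+5)/8,b/.1])
    return np.concatenate(r)
r=least_squares(res,[.563,-.226,.2235,0,.9,-5]); print(r.x.round(4),r.cost); print(res(r.x).round(1))
J=r.jac; print(np.sqrt(np.diag(np.linalg.inv(J.T@J))).round(4))
np.save("fit.npy",r.x)
E
python3 fit.py
```

```text
[ 0.5619 -0.2276  0.2226  0.025   0.8662 -4.8521] 1.9296148210965591
[ 0.2 -0.2  0.1  0.1 -0.8 -0.3 -0.4 -0.5  0.3  0.5 -0.5  0.7  0.3 -0.2
 -0.5 -0.5 -0.8 -0.4  0.   0.3]
[9.0000e-04 5.0000e-04 1.7000e-03 2.0300e-02 3.6400e-02 6.8972e+00]
```

```bash
cat > tgt.py <<'E'
from fit import *
def grip(th,up,v=None):
    v=np.load("fit.npy") if v is None else v
    A=axes(v[3]); C,S=np.cos(th),np.sin(th); x=A@[C,S,0]; z=-A[:,2]
    return v[:3]+A[:,2]*up, R.from_matrix(np.c_[x,np.cross(z,x),z])
E
python3 - <<'E'
from tgt import *
p,Rg=grip(.866,.06); a=plan(p,Rg,8)
p,Rg=grip(.866,-.013); plan(p,Rg,5,a)
E
```

```text
[ 0.5619 -0.2276  0.2226  0.025   0.8662 -4.8521] 1.9296148210965591
[ 0.2 -0.2  0.1  0.1 -0.8 -0.3 -0.4 -0.5  0.3  0.5 -0.5  0.7  0.3 -0.2
 -0.5 -0.5 -0.8 -0.4  0.   0.3]
[9.0000e-04 5.0000e-04 1.7000e-03 2.0300e-02 3.6400e-02 6.8972e+00]
n 8 w/row [0.002, 0.001, -0.11] |d|mm 9.9
[0.3, 0.5, 9.9]
[0.2, 0.5, 9.8]
[0.1, 0.6, 9.9]
[0.1, 0.6, 9.9]
[-0.0, 0.6, 9.8]
[-0.1, 0.6, 9.9]
[-0.2, 0.7, 9.9]
[-0.2, 0.6, 9.8]
n 5 w/row [0.0, 0.0, -0.0] |d|mm 14.6
[0.0, -0.0, 14.6]
[0.1, -0.0, 14.6]
[-0.0, -0.0, 14.6]
[0.0, -0.0, 14.6]
[0.0, -0.0, 14.6]
```

{"api": "carry_out", "payload": {"commands": [[0,[0,0.5,10],[0.002,0.001,-0.11]],[0,[0,0.5,10],[0.002,0.001,-0.11]],[0,[0,0.6,10],[0.002,0.001,-0.11]],[0,[0,0.6,10],[0.002,0.001,-0.11]],[0,[0,0.6,10],[0.002,0.001,-0.11]],[0,[0,0.6,10],[0.002,0.001,-0.11]],[0,[0,0.6,10],[0.002,0.001,-0.11]],[0,[0,0.6,10],[0.002,0.001,-0.11]],[0,[0,0,0],[0,0,0]]]}}

```text
time_s: 19.82
ee_pos: [0.5279, -0.228, 0.2701]
eef_rot: [2.654, -0.381, 0.983]
force: [-0.0, 0.3, 0.0]
grip_width: 0.094
grip_force: 0.0
```

```bash
python3 - <<'E'
from tgt import *
img,K,Rm,t=cam("wrist"); np.savez("w.npz",img=img,K=K,Rm=Rm,t=t)
cv2.imwrite("pics/w7.png",cv2.resize(img[100:300,200:440],(720,600),interpolation=cv2.INTER_CUBIC))
v=np.load("fit.npy"); C,S=np.cos(v[4]),np.sin(v[4])
f=lambda q:((proj(v[:3]+axes(v[3])@(np.array(q)/1e3),K,Rm,t)[0]-[200,100])*3).round()
print("eye",f([0,0,36]),"mark",f([46,0,-20]),"lug",f([36*C,36*S,-5]))
p,Rg=grip(.866,-.013); plan(p,Rg,5); print(ctrl.get_obs()["qpos"].round(2))
E
```

```text
[ 0.5619 -0.2276  0.2226  0.025   0.8662 -4.8521] 1.9296148210965591
[ 0.2 -0.2  0.1  0.1 -0.8 -0.3 -0.4 -0.5  0.3  0.5 -0.5  0.7  0.3 -0.2
 -0.5 -0.5 -0.8 -0.4  0.   0.3]
[9.0000e-04 5.0000e-04 1.7000e-03 2.0300e-02 3.6400e-02 6.8972e+00]
eye [370. 377.] mark [482. 220.] lug [369. 209.]
n 5 w/row [0.0, 0.0, -0.001] |d|mm 14.4
[0.0, 0.1, 14.4]
[0.1, 0.1, 14.3]
[-0.0, 0.1, 14.4]
[0.0, 0.2, 14.4]
[0.1, 0.1, 14.3]
[-0.64  0.03  1.79  0.48  0.87 -0.18]
```

View pics/w7.png

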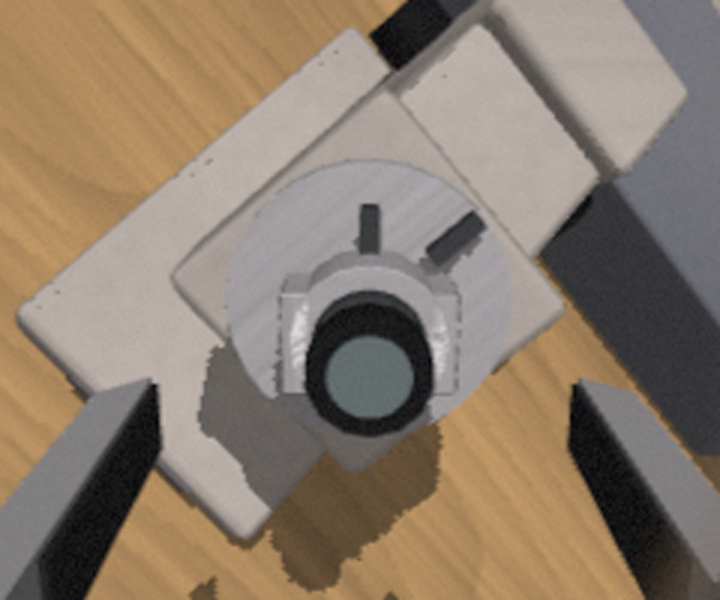

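The collar is square to the fingers: lug tip at (370,205) against a predicted (369,209), mark end at (480,218) against (482,220), and flats at x=285 and 455 centred on the finger midpoint. I'll go in and grip.

{"api": "carry_out", "payload": {"commands": [[0,[0,0.1,16],[0,0,0]],[0,[0,0.1,16],[0,0,0]],[0,[0,0.1,16],[0,0,0]],[0,[0,0.1,14],[0,0,0]],[0,[0,0.1,7],[0,0,0]],[0,[0,0,3],[0,0,0]],[0,[0,0,0],[0,0,0]]], "squeeze": 25}}

```text
time_s: 20.75
ee_pos: [0.5694, -0.2276, 0.212]
eef_rot: [2.652, -0.38, 0.984]
force: [-0.6, 0.1, -0.2]
grip_width: 0.0936
grip_force: 0.0
```

{"api": "carry_out", "payload": {"commands": [[1,[0,0,0],[0,0,0]],[1,[0,0,0],[0,0,0]],[1,[0,0,0],[0,0,0]],[1,[0,0,0],[0,0,0]],[1,[0,0,0],[0,0,0]],[1,[0,0,0],[0,0,0]]]}}

```text
time_s: 21.5
ee_pos: [0.5696, -0.2277, 0.2121]
eef_rot: [2.652, -0.38, 0.984]
force: [2.6, -1.4, -0.1]
grip_width: 0.0505
grip_force: 25.0
```

```bash
python3 - <<'E'
from tgt import *
o=ctrl.get_obs(); print(o["force"],o["moment"],o["qpos"].round(2))
p,Rg=grip(.0,-.013); plan(p,Rg,10)
E
```

```text
[ 0.5846 -0.2164  0.2009  0.5161  1.3019  4.1539] 515.1379830807103
[  5.2  10.4  14.4  -3.3  -4.5   1.1   0.7   0.2   2.3   2.2  -2.1   5.
 -14.8  -3.7  -9.4  10.8   4.8 -11.3   1.1   5.2]
[9.0000e-04 5.0000e-04 1.5000e-03 1.8500e-02 3.0600e-02 4.0929e+00]
[ 2.64810278 -1.43597362 -0.07444916] [-0.206766   -0.12165123 -0.20510761] [-0.59  0.17  1.78  0.51  0.73 -0.21]
n 10 w/row [0.026, 0.012, 0.046] |d|mm 3.4
[1.5, -0.5, 3.0]
[1.4, -0.6, 3.1]
[1.3, -0.5, 3.1]
[1.3, -0.4, 3.1]
[1.2, -0.5, 3.2]
[1.2, -0.4, 3.2]
[1.1, -0.4, 3.2]
[1.0, -0.4, 3.2]
[1.0, -0.3, 3.3]
[1.0, -0.3, 3.3]
```

```bash
python3 - <<'E'
s=open("fit.py").read().split("r=least_squares")[0]; open("fit.py","w").write(s)
import numpy as np; np.save("fit.npy",[0.5619,-0.2276,0.2226,0.025,0.8662,-4.8521])
from tgt import *
p,Rg=grip(.0,-.013); plan(p,Rg,10)
E
```

```text
n 10 w/row [0.0, 0.0, 0.086] |d|mm 0.0
[0.0, -0.0, -0.0]
[0.0, -0.1, -0.0]
[0.0, -0.0, -0.0]
[0.0, -0.1, -0.0]
[0.0, -0.0, -0.0]
[0.0, -0.1, -0.0]
[-0.0, 0.0, -0.0]
[-0.0, -0.0, -0.0]
[-0.0, -0.1, -0.0]
[-0.1, -0.0, -0.0]
```

{"api": "carry_out", "payload": {"commands": [[1,[0,0,0],[0,0,0.086]],[1,[0,0,0],[0,0,0.086]],[1,[0,0,0],[0,0,0.086]]]}}

```text
time_s: 21.88
ee_pos: [0.5695, -0.2276, 0.212]
eef_rot: [2.763, -0.491, 0.723]
force: [0.6, -0.6, 0.6]
grip_width: 0.05
grip_force: 25.0
```

{"api": "carry_out", "payload": {"commands": [[1,[0,0,0],[0,0,0.086]],[1,[0,0,0],[0,0,0.086]],[1,[0,0,0],[0,0,0.086]],[1,[0,0,0],[0,0,0.086]],[1,[0,0,0],[0,0,0.086]],[1,[0,0,0],[0,0,0.086]],[1,[0,0,0],[0,0,0.086]],[1,[0,0,0],[0,0,0]]]}}

```text
time_s: 22.88
ee_pos: [0.5693, -0.227, 0.2119]
eef_rot: [3.138, -0.61, 0.03]
force: [-3.0, 4.9, 3.0]
grip_width: 0.05
grip_force: 25.0
```

```bash
python3 - <<'E'
from tgt import *
o=ctrl.get_obs(); print(o["force"],o["moment"],o["qpos"].round(2),o["grip_width"])
p,Rg=grip(.0,-.013); plan(p,Rg,1)
E
```

```text
[-3.0167428   4.90545693  2.9716827 ] [0.85465739 0.38082144 0.51194683] [-0.59  0.17  1.78  0.51  0.73  0.65] 0.05004672321818007
n 1 w/row [0.001, 0.001, 0.004] |d|mm 0.4
[0.1, 0.4, -0.1]
```

{"api": "carry_out", "payload": {"commands": [[0.3,[0,0,0],[0,0,0]],[0,[0,0,0],[0,0,0]],[0,[0,0,0],[0,0,0]],[0,[0,0,0],[0,0,0]],[0,[0,0,-6],[0,0,0]],[0,[0,0,-14],[0,0,0]],[0,[0,0,-20],[0,0,0]],[0,[0,0,-20],[0,0,0]],[0,[0,0,-13],[0,0,0]],[0,[0,0,0],[0,0,0]]]}}

```text
time_s: 24.12
ee_pos: [0.5274, -0.2287, 0.2729]
eef_rot: [3.136, -0.612, 0.03]
force: [0.9, 0.0, -1.1]
grip_width: 0.0942
grip_force: 0.0
```

```bash
python3 - <<'E'
from tgt import *
for n in ["scene","top","wrist"]:
    img,K,Rm,t=cam(n); print(n,[(np.round(d["at"],3).tolist(),round(d["score"],2)) for d in ctrl.place_of("specimen",n)][:3])
np.savez("w2.npz",img=img,K=K,Rm=Rm,t=t)
v=np.load("fit.npy"); f=lambda q:((proj(v[:3]+axes(v[3])@(np.array(q)/1e3),K,Rm,t)[0])).round(1)
e=f([0,0,36]); u0,v0=int(e[0])-45,int(e[1])-85
cv2.imwrite("pics/w8.png",cv2.resize(img[v0:v0+90,u0:u0+90],(600,600),interpolation=cv2.INTER_CUBIC))
s=600/90
for k,q in dict(eye=[0,0,36],mark_o=[46,0,-20],mark_i=[26,0,-20],lug_tip=[36,0,-5]).items(): print(k,((f(q)-[u0,v0]+.5)*s).round())
E
```

```text
scene [([0.528, 0.297, 0.008], 0.92), ([0.518, 0.301, -0.001], 0.71), ([0.559, 0.171, 0.017], 0.7)]
top [([0.524, 0.3, 0.01], 0.62), ([0.363, 0.256, 0.033], 0.61), ([0.556, 0.165, 0.023], 0.51)]
wrist [([0.554, 0.171, 0.02], 0.66)]
eye [307. 573.]
mark_o [307. 111.]
mark_i [307. 254.]
lug_tip [307. 202.]
```

View pics/w8.png

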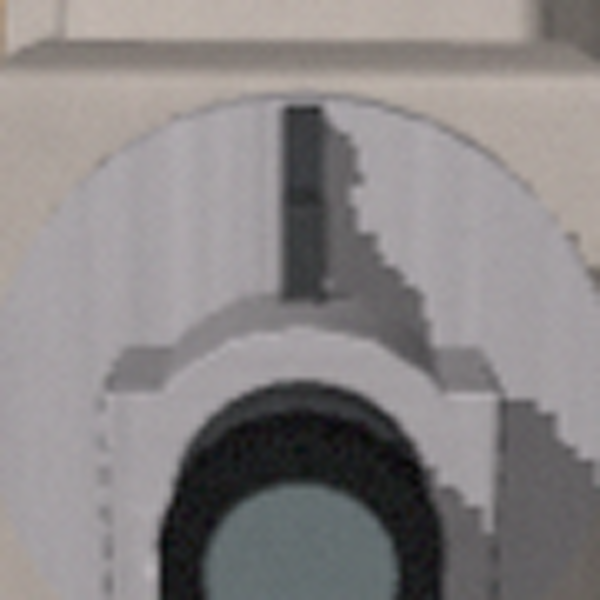

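The last view shows the lug (x 284–324, ending at row 195) directly in line with the mark rib (x 284–324), so the error is under about 1°. The specimen is still upright on the plate, so I'll hand in.

```bash
python3 -c "
from station import ctrl
print(ctrl.hand_in())"
```

```text
the job is handed in; nothing more can be done
None
```

The job is handed in at about 24 s of the 67 s limit: the middle-sized specimen was set upright on the plate and released, then the collar was turned until its lug lined up with the mark (within about 1° in the last picture), and the bystanders were left alone.

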